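Pop and open the lever-lid ingredient bin

TASK

Open the grey ingredient bin on the counter: press its steel thumb lever all the way down onto its rubber stop, so the lever's inner end tips the lid up, and lean on it there for about a second with a push of one to one and a half kilograms. Then let the lever spring back and swing the popped lid gently on over, past upright, so that it stays open by itself. Never push on any part of the bin with as much as two kilograms, and leave the jar, the grinder and the spatula where they are.

Things in the scene. Friction and masses are not known exactly. Their poses are not given: they have to be found in the camera images.
- canister: Grey painted metal bin fixed to the counter, 110 mm deep (x), 120 mm wide (y), 115 mm high without its lid, walls 4 mm. Origin: centre of its underside. Its -x side is the lever side, its +x side the hinge side, z up. Carries lever and lid. A 40 mm wide foot lies on the counter from the lever side to 140 mm from the origin.
- post (a point): Centre of the top of a fixed 26 mm thick post on the foot, 34 mm above the counter, 120 mm from the bin's origin towards -x, under the lever's tab. A screw with a round rubber buffer stands up out of it as the lever's stop. The screw's setting differs each time and is not measured: the buffer's top is 58 to 82 mm above the counter. The buffer gives about 1 mm per 9 N.
- pivot (a point): Middle of the lever's pivot line, along the bin's y, at the lever-side wall, 100 mm above the counter. The steel lever's outer tab reaches 80 mm out from here, 36 mm wide, 5 mm thick, its top 105 mm above the counter at rest. Its inner arm runs 80 mm inwards under the lid.
- lever (a joint): Lever angle in rad: 0 at rest (level), growing as the outer tab is pressed down. It takes about 2 to 7 N to move (most where pressed nearer the pivot) and meets the buffer somewhere between 0.24 and 0.57 rad; only there does it stand still under 8 N or more. Home: pressed on the buffer, standing still, 9 to 16 N. Released, a light spring returns it to 0.
- tab (a point): Point on the top of the lever's outer tab, mid-width, 65 mm from the pivot, straight above the buffer at rest: where to press. It moves with the lever.
- lid (a joint): Lid angle in rad: 0 shut, 1.57 upright, stop at 1.9. Plain grey plastic plate 110 x 120 x 4 mm, no handle, lying on the bin. The lever pressed home lifts it to about 0.45 to 0.75 rad. Its stiff hinge (about 0.035 N m) holds it at any angle. It can then be swept over with closed fingertips put under the free edge from the lever side and moved in an arc about the hinge.
- hinge (a point): Middle of the lid's hinge line, along the bin's y: at the bin's +x wall, 55 mm from the bin's origin, 115 mm above the counter.
- lid_edge (a point): Middle of the lid's free edge (mid-thickness), 110 mm from the hinge; shut, it lies on the lever side of the bin. It moves with the lid.
- jar: Bystander: beige closed starter jar with a paper band, 90 mm across, 150 mm high, beside the bin (either side). Origin: centre of its underside.
- grinder: Bystander: dark brown round coffee grinder with steel top, 90 mm across, 165 mm high, on the bin's other side. Origin: centre of its underside.
- spatula: Bystander: flat wooden spatula lying on the counter beyond the bin's hinge side, 200 mm long (blade 50 mm wide) along its own x. Origin: centre of its underside.

How it is judged (in metres and radians):
On the way, in this order (a step that is already met when the one before it is completed fails the run):
1. the lever is pressed home on its buffer: beyond 0.22 rad, standing still, with 9 to 16 N from the fingers, for half a second (value of joint lever above 0.22 rad and velocity of joint lever between -0.06 and 0.06 rad/s and contact force between the fingers and canister between 9 and 16 N), for 0.5 s.
2. the lever is let go, back within 0.1 rad of rest, with the lid still popped up (value of joint lever below 0.1 rad and value of joint lid above 0.35 rad), for 0.1 s.
3. the lid is swung past upright (value of joint lid above 1.6 rad), for 0.2 s.
At the end, for the whole second after the job is handed in: The lid stands still, open past upright (more than 1.6 rad), the lever is back within 0.1 rad of its rest, and the jar, grinder and spatula are each within 30 mm of where they started (value of joint lid above 1.6 rad and velocity of joint lid between -0.05 and 0.05 rad/s and value of joint lever below 0.1 rad and distance of each of jar, grinder, spatula from where it was at the start of the episode below 0.03 m); the robot touches nothing.
It fails at once if the fingers or arm load the bin, its lever or its lid with more than 20 N (contact force between any of the fingers, the arm and canister above 20 N).
It fails at once if the starter jar is shoved by more than 30 mm or tipped by more than 0.3 rad (distance of jar from where it was at the start of the episode above 0.03 m or angle between jar's own z axis and vertical above 0.3 rad).
It fails at once if the grinder is shoved by more than 30 mm or tipped by more than 0.3 rad (distance of grinder from where it was at the start of the episode above 0.03 m or angle between grinder's own z axis and vertical above 0.3 rad).
It fails at once if the wooden spatula is shoved by more than 30 mm (distance of spatula from where it was at the start of the episode above 0.03 m).
It also fails if it takes over 58 s, if anything falls off the work surface, if the arm or the gripper's body presses on something with over 40 N, if the wrist force passes 120 N, or if a joint passes its speed limit or range.

ROBOT

A 7-joint arm with a two-finger parallel gripper is mounted at the origin on the work surface. World frame = base frame: x ahead of the robot, y to its left, z up, the work surface at z = 0. Lengths are in m, angles in degrees, forces in N, time in s.
With the tool pointing down it reaches from about 0.4 to 0.875 m from the base axis. Payload 6.5 kg.
Tool frame: the origin (TCP) lies on the centre line of the jaws, within the pads' length; the fingertips stand 8 mm ahead of it and the grasp point (between the pads) lies 11 mm behind it; z points along the fingers, y is the direction in which the jaws open and shut (so a half turn about z gives the same grasp; the last joint's range is limited). The gripper opens to 88 mm and grips with 3 to 60 N. Pads are 18 mm wide; open, the fingers measure 123 mm over their backs; the gripper's body (75 mm by 187 mm) begins 45 mm behind the grasp point.
Start: joints at [61.811, 30.733, -0.252, 88.115, 0.149, 61.152, -4.079], TCP at [0.268, -0.592, 0.247] pointing down, gripper open.
Joint ranges: [-154.64, 154.64], [-21.42, 123.67], [-72.66, 72.17], [13.99, 137.28], [-74.86, 254.86], [10.95, 109.41], [-158.01, 158.01]. Speed limits (degrees/s): [136.94, 136.94, 180, 180, 180, 180, 180].

INTERFACE

Orientations are given as [roll, pitch, yaw] about the fixed x, y, z axes, in that order (R = Rz(yaw) Ry(pitch) Rx(roll)).
In Python, from station import * gives the robot as it stands.
- The arm moves only by the tool step_arm, never from a script. Its argument "deltas" is a list of rows, each an object of numbers: "grip": the finger opening in cm, from 0 to 8.81; "dx", "dy", "dz": the shift along the tool's x, y, z in cm; "ax", "ay", "az": the turn, a rotation vector about the tool's x, y, z in degrees. In form: [{"grip": .., "dx": .., "dy": .., "dz": .., "ax": .., "ay": .., "az": ..}, ...]. A call has 1 to 12 rows; each row is the pose to reach, as a shift and turn from the pose measured when the call began, along the tool's axes at that moment; what a row does not reach only later rows make up. A row lasts 1/8 s, in which the tool goes at most 62.5 mm and 10.7 degrees, less where a joint would pass 70% of its speed; a pose out of reach is approached as far as the arm can. A call with a gripper value outside its range is refused whole. The fingers move at their own pace and stop on an object; "force" is the grip in N (left out, the last holds). Time passes only in rows, so rows that repeat a pose let the fingers close. It gives the time, the measured TCP pose, the force and the opening at its end, in the units of the state.
- get_state(): the state, without advancing time (a new reading comes with each control period).
- read_camera(name): name is "scene" or "top" or "wrist"; returns a dict with "frame" (400x640x3 uint8, blue, green, red), "mtx" (3x3 intrinsics, pixels), "T" (4x4, takes a point from camera to world coordinates). Camera axes: x right, y down, z forward; pixel columns grow to the right and rows downward; lengths in m; the calibration is good to about 2 mm. A picture is of the moment at which its call begins. There is no depth.
- hand_in(): hands the job in, once; it reports no verdict.
The state is a dict: "time_s": time; "joint_positions": joint angles; "qvel": joint speeds; "tau": joint torques, N m; "tool_pos": TCP position; "ee_rot": TCP orientation; "ft_force": force on the tool from outside, world axes, zero at the start; "ft_torque": the same for the moment, N m; "finger_gap": finger opening in m.
Only numpy, scipy, OpenCV 4.12 (cv2) and the standard library are available. Lean on these libraries where they do the work, as an engineer would, in place of code of your own. Each camera call takes 0.05 s, during which the arm holds its last target.

## Working session

There is one attempt and no reset: what is moved stays moved. The work goes in short steps, Python scripts to look and compute and a tool call to move; the robot and the scene stay as the last step left them, time stands still between calls to the robot, and variables do not carry over. Pictures are saved under pics/ and viewed, and the job is handed in when it is done.

Besides the shell and the picture viewer there is one more tool, called as name(argument=value, ...) on one line, values as JSON. step_arm: Moves the arm, as the interface text tells. Its arguments: {"type":"object","properties":{"deltas":{"type":"array","items":{"type":"object","properties":{"grip":{"type":"number"},"dx":{"type":"number"},"dy":{"type":"number"},"dz":{"type":"number"},"ax":{"type":"number"},"ay":{"type":"number"},"az":{"type":"number"}}}},"force":{"type":"number"}},"required":["deltas"]}

```bash
mkdir -p pics; ls; python3 - <<'E'
from station import *
import cv2
s=get_state();print(s)
for n in ("scene","top","wrist"):
    c=read_camera(n);cv2.imwrite(f"pics/{n}0.png",c["frame"]);print(n,c["mtx"].tolist(),c["T"].round(4).tolist())
E
```

```text
pics
{'time_s': 0.0, 'joint_positions': array([61.80938946, 30.77551215, -0.25267658, 88.16953639,  0.14890517,
       61.1505509 , -4.0801179 ]), 'qvel': array([-0.00912529,  0.03697838,  0.05411401, -0.00235975, -0.05348213,
       -0.03098635,  0.00989098]), 'tau': array([ 1.44911346e-04, -5.70970237e+01,  9.90864225e-01, -2.51593709e+01,
       -5.62082324e-02,  1.78663462e-02,  1.61208704e-04]), 'tool_pos': array([ 0.26822345, -0.59143798,  0.24586968]), 'ee_rot': array([-1.79905040e+02,  7.79307107e-03,  2.43996580e+01]), 'ft_force': array([-0.40585806,  0.33036251, -0.17338605]), 'ft_torque': array([-0.02127207,  0.00567352,  0.0516686 ]), 'finger_gap': 0.08823091371528882}
scene [[381.3820366759712, 0.0, 316.98074752507443], [0.0, 381.3820366759712, 203.42198940287764], [0.0, 0.0, 1.0]] [[0.229, 0.5226, -0.8212, 1.2326], [0.9733, -0.1361, 0.1848, -0.0786], [-0.0152, -0.8416, -0.5398, 0.4995], [0.0, 0.0, 0.0, 1.0]]
top [[363.5852604648988, 0.0, 326.15523774605316], [0.0, 363.5852604648988, 199.02661460321153], [0.0, 0.0, 1.0]] [[-0.0293, -0.9907, 0.1325, 0.4787], [-0.9995, 0.0304, 0.006, 0.0438], [-0.0099, -0.1323, -0.9912, 0.9818], [0.0, 0.0, 0.0, 1.0]]
wrist [[347.820079768223, 0.0, 317.62495625405035], [0.0, 347.820079768223, 200.49086873414393], [0.0, 0.0, 1.0]] [[0.4129, -0.8656, -0.2832, 0.3422], [-0.9108, -0.3928, -0.1271, -0.5576], [-0.0013, 0.3104, -0.9506, 0.3846], [0.0, 0.0, 0.0, 1.0]]
```

View pics/scene0.png

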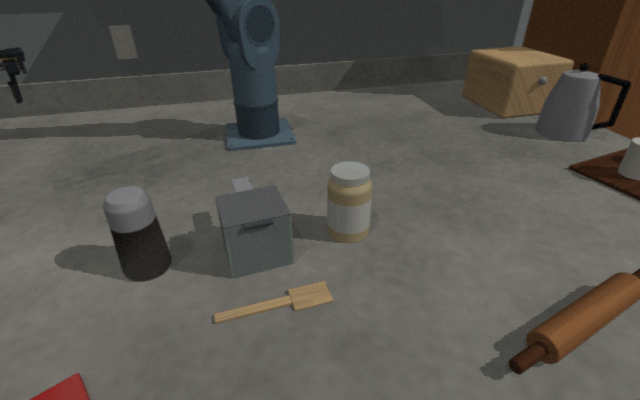

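View pics/top0.png

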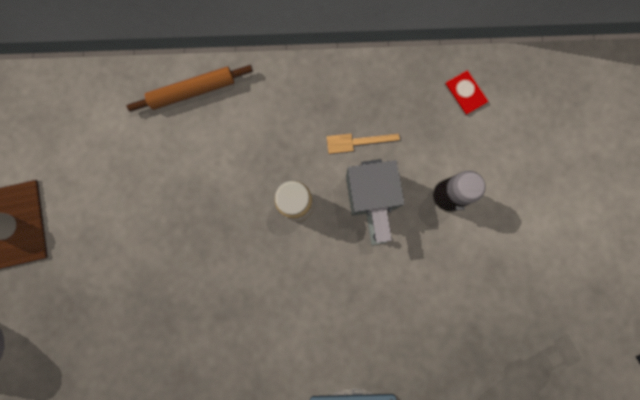

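The top view shows the bin lid around (376,187), with the lever tab at (381,225) pointing toward the robot. The jar is at (293,198), the grinder at (465,187) and the spatula at (362,143). I'll enlarge these for measuring.

```bash
python3 - <<'E'
import cv2
f=cv2.imread("pics/top0.png")[120:270,320:520]
cv2.imwrite("pics/topc.png",cv2.resize(f,None,fx=4,fy=4,interpolation=cv2.INTER_CUBIC))
f=cv2.imread("pics/scene0.png")[165:285,190:350]
cv2.imwrite("pics/scenec.png",cv2.resize(f,None,fx=5,fy=5,interpolation=cv2.INTER_CUBIC))
E
```

```text
(no output)
```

View pics/topc.png

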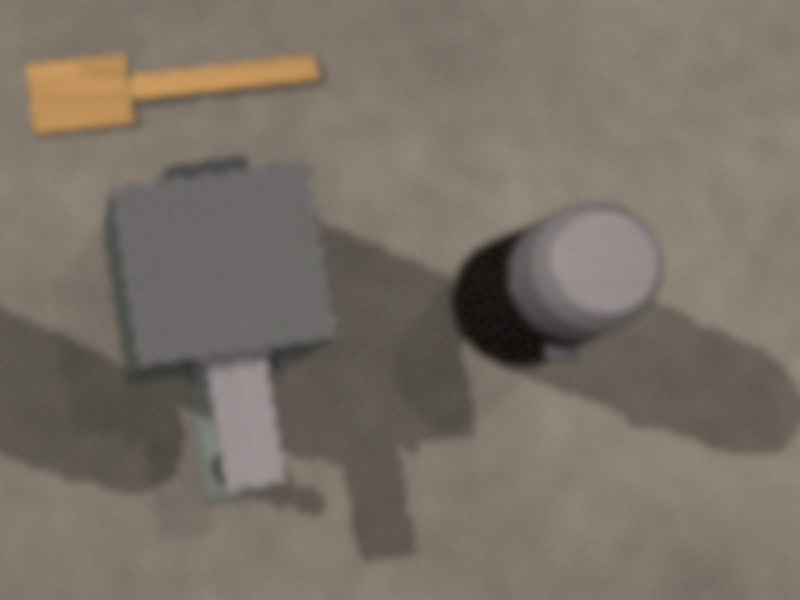

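View pics/scenec.png

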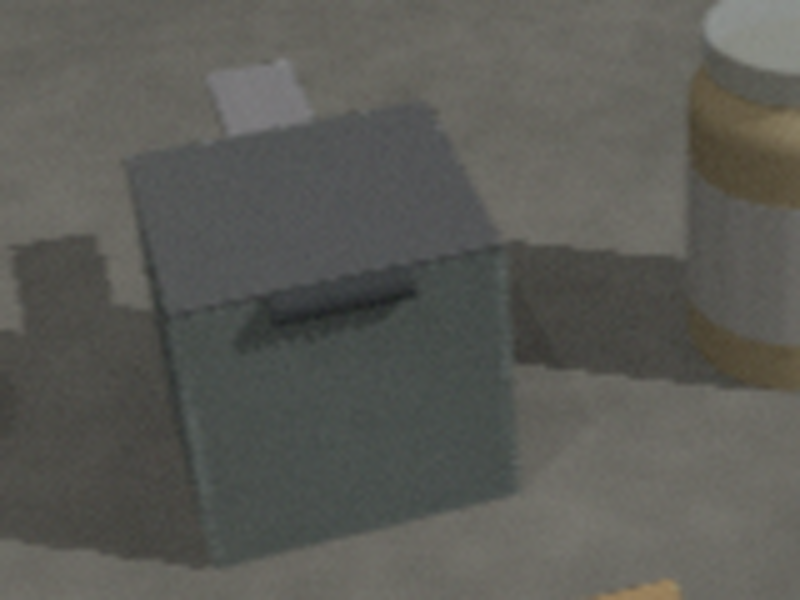

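```bash
cat > h.py <<'E'
import numpy as np,cv2
from scipy.optimize import least_squares
from station import *
def proj(c,P):
    T=np.array(c["T"]);R=T[:3,:3];t=T[:3,3]
    q=(np.asarray(P)-t)@R; uv=q@np.array(c["mtx"]).T; return uv[:,:2]/uv[:,2:]
def ray(c,uv,z):
    T=np.array(c["T"]);d=T[:3,:3]@np.linalg.solve(c["mtx"],[uv[0],uv[1],1]);t=T[:3,3]
    return t+d*(z-t[2])/d[2]
def xf(p,L):
    c,s=np.cos(p[2]),np.sin(p[2]);L=np.asarray(L,float)
    return np.c_[p[0]+c*L[:,0]-s*L[:,1],p[1]+s*L[:,0]+c*L[:,1],L[:,2]]
E
python3 - <<'E'
from h import *
t=read_camera("top");s=read_camera("scene")
# body: +x hinge
lid=np.array([[.055,.06,.119],[.055,-.06,.119],[-.055,-.06,.119],[-.055,.06,.119]])
tab=np.array([[-.135,.018,.105],[-.135,-.018,.105]])
ut=np.array([[110,188],[308,163],[335,333],[133,367],[222,490],[286,484]])/4+[320-.4,120-.4]
us=np.array([[498,245],[168,315],[128,160],[432,103],[288,60],[210,75]])/5+[190-.4,165-.4]
L=np.r_[lid,tab]
for pr in (ut,us):print([ray(t if pr is ut else s,u,l[2]).round(4).tolist() for u,l in zip(pr,L)])
f=lambda p:np.r_[(proj(t,xf(p,L))-ut).ravel(),(proj(s,xf(p,L))-us).ravel()]
for g in (f,lambda p:f(p)[:12],lambda p:f(p)[12:]):
    r=least_squares(g,[.5,-.08,0]);print(r.x[:2],np.degrees(r.x[2]),r.fun.round(1))
for n,u,z in(("jar",(293,198),.15),("grinder",(320+605/4,120+265/4),.165)):print(n,ray(t,u,z))
print(ray(s,(142,198),.165),ray(s,(350,172),.15))
E
```

```text
[[0.6717, -0.004, 0.119], [0.6834, -0.1244, 0.119], [0.5792, -0.1348, 0.119], [0.5625, -0.0137, 0.119], [0.4884, -0.0649, 0.105], [0.4909, -0.1033, 0.105]]
[[0.6739, -0.0038, 0.119], [0.6875, -0.1194, 0.119], [0.581, -0.1316, 0.119], [0.5672, -0.0123, 0.119], [0.4897, -0.0651, 0.105], [0.4946, -0.0986, 0.105]]
[ 0.62488725 -0.06782836] 6.225408879266998 [-0.8 -0.5 -1.3 -1.  -0.5  1.1  0.2 -0.5 -0.1 -0.1 -1.3 -0.7  0.8 -0.4
 -1.3 -0.3 -1.  -1.  -1.1 -0.7  0.2 -0.2 -0.9 -0.3]
[ 0.6241134 -0.0693371] 6.156730880390057 [-0.1 -0.3 -0.6 -0.7  0.1  1.4  0.8 -0.2  0.4  0.2 -0.7 -0.4]
[ 0.62672609 -0.06694299] 6.193299093090124 [ 1.5  0.1 -0.8  0.2 -0.5 -0.6 -0.6 -0.3  0.7  0.1 -0.4  0. ]
jar [0.59466246 0.12535776 0.15      ]
grinder [ 0.60704701 -0.28108011  0.165     ]
[ 0.633015   -0.24544479  0.165     ] [0.6070559 0.1290324 0.15     ]
```

```bash
cat >> h.py <<'E'
from scipy.spatial.transform import Rotation as Ro
BIN=np.array([.625,-.068,np.radians(6.2)])
def goal(bx,by,ztip,yaw=6.2,roll=180.,pitch=0.,s=None):
    """bin-frame x,y of TCP, fingertip height -> delta cm, deg"""
    s=s or get_state();R0=Ro.from_euler('xyz',s['ee_rot'],degrees=True)
    w=xf(BIN,[[bx,by,ztip+.008]])[0]
    d=R0.inv().apply(w-s['tool_pos'])*100
    a=(R0.inv()*Ro.from_euler('xyz',[roll,pitch,yaw],degrees=True)).as_rotvec(degrees=True)
    print('d',d.round(2),'a',a.round(2),'len',np.linalg.norm(d).round(1));return d,a
def st():
    s=get_state();c,n=np.cos(BIN[2]),np.sin(BIN[2]);p=s['tool_pos'];dx,dy=p[:2]-BIN[:2]
    print('t',s['time_s'],'bin xy',round(c*dx+n*dy,4),round(-n*dx+c*dy,4),'ztip',round(p[2]-.008,4),'rot',s['ee_rot'].round(1),'F',s['ft_force'].round(2),'gap',round(s['finger_gap'],4))
E
python3 - <<'E'
from h import *
goal(-.123,0,.17)
E
```

```text
d [ 42.43 -36.8    6.86] a [-5.00e-02  1.00e-02  1.82e+01] len 56.6
```

step_arm(deltas=[{"grip": 0,"dx": 4,"dy": -3.5,"dz": 0,"az": 2},{"grip": 0,"dx": 8,"dy": -7,"dz": 0,"az": 4},{"grip": 0,"dx": 12,"dy": -10.5,"dz": 0,"az": 6},{"grip": 0,"dx": 16,"dy": -14,"dz": 0,"az": 8},{"grip": 0,"dx": 20,"dy": -17.5,"dz": 0,"az": 10},{"grip": 0,"dx": 24,"dy": -21,"dz": 0.5,"az": 12},{"grip": 0,"dx": 28,"dy": -24.4,"dz": 1,"az": 14},{"grip": 0,"dx": 32,"dy": -27.8,"dz": 2,"az": 16},{"grip": 0,"dx": 36,"dy": -31.2,"dz": 3.5,"az": 18},{"grip": 0,"dx": 40,"dy": -34.6,"dz": 5,"az": 18.2},{"grip": 0,"dx": 42.4,"dy": -36.8,"dz": 6.9,"az": 18.2},{"grip": 0,"dx": 42.4,"dy": -36.8,"dz": 6.9,"az": 18.2}], force=20)

```text
$.deltas[0]: bad value
```

```bash
python3 - <<'E'
from h import *
st();goal(-.123,0,.115)
o=[]
for n in ("scene","top","wrist"):
    o.append(read_camera(n)["frame"])
cv2.imwrite("pics/a1.png",np.hstack([cv2.resize(o[0][140:300,160:400],(400,267)),cv2.resize(o[2],(400,267))]))
cv2.imwrite("pics/w1.png",o[2])
E
```

```text
t 0.25 bin xy -0.4111 -0.4821 ztip 0.2383 rot [-180.     0.    24.4] F [-0.07  1.16 -0.07] gap 0.0882
d [ 42.43 -36.79  12.36] a [-5.00e-02  1.00e-02  1.82e+01] len 57.5
```

View pics/a1.png

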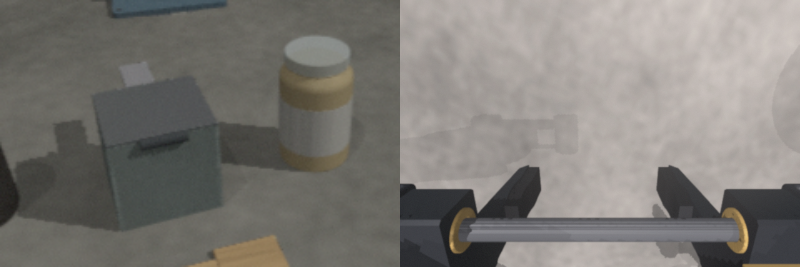

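The call was refused, so the arm hasn't moved: the rows probably need all seven keys. I'll resend it in full.

step_arm(deltas=[{"grip": 0,"dx": 4,"dy": -3.5,"dz": 0,"ax": 0,"ay": 0,"az": 2},{"grip": 0,"dx": 8,"dy": -7,"dz": 0,"ax": 0,"ay": 0,"az": 4},{"grip": 0,"dx": 12,"dy": -10.5,"dz": 0,"ax": 0,"ay": 0,"az": 6},{"grip": 0,"dx": 16,"dy": -14,"dz": 0,"ax": 0,"ay": 0,"az": 8},{"grip": 0,"dx": 20,"dy": -17.5,"dz": 0,"ax": 0,"ay": 0,"az": 10},{"grip": 0,"dx": 24,"dy": -21,"dz": 0.5,"ax": 0,"ay": 0,"az": 12},{"grip": 0,"dx": 28,"dy": -24.4,"dz": 1,"ax": 0,"ay": 0,"az": 14},{"grip": 0,"dx": 32,"dy": -27.8,"dz": 2,"ax": 0,"ay": 0,"az": 16},{"grip": 0,"dx": 36,"dy": -31.2,"dz": 3.5,"ax": 0,"ay": 0,"az": 18},{"grip": 0,"dx": 40,"dy": -34.6,"dz": 5,"ax": 0,"ay": 0,"az": 18.2},{"grip": 0,"dx": 42.4,"dy": -36.8,"dz": 6.9,"ax": 0,"ay": 0,"az": 18.2},{"grip": 0,"dx": 42.4,"dy": -36.8,"dz": 6.9,"ax": 0,"ay": 0,"az": 18.2}], force=20)

```text
time_s: 1.9
tool_pos: [0.5026, -0.0785, 0.1766]
ee_rot: [-179.9, 0.1, 6.5]
ft_force: [-0.4, -1.0, 0.7]
finger_gap: 0.0001
```

```bash
python3 - <<'E'
from h import *
st();goal(-.123,0,.115)
s=read_camera("scene")["frame"];w=read_camera("wrist")["frame"]
cv2.imwrite("pics/a2.png",np.hstack([cv2.resize(s[140:300,160:400],(400,267)),cv2.resize(w,(400,267))]))
E
```

```text
t 1.9 bin xy -0.1228 0.0028 ztip 0.1686 rot [-1.799e+02  1.000e-01  6.500e+00] F [-0.45 -0.96  0.75] gap 0.0001
d [-0.01  0.29  5.36] a [-0.11  0.1   0.3 ] len 5.4
```

View pics/a2.png

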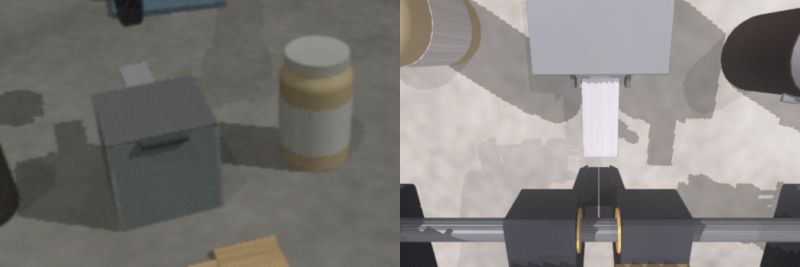

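The wrist view shows the closed fingers lined up with the tab, whose outer end is at about (600,157) in the right panel. I'll check the calibration along x.

```bash
python3 - <<'E'
from h import *
c=read_camera("wrist")
print(proj(c,xf(BIN,[[-.135,.018,.105],[-.135,-.018,.105],[-.055,-.06,.119],[-.055,.06,.119]])))
cv2.imwrite("pics/w3.png",c["frame"])
print(ray(c,(320,235),.105),xf(BIN,[[-.135,0,.105]]))
E
```

```text
[[290.01332651 234.54844251]
 [344.50974657 234.5206151 ]
 [426.06009773 111.13394522]
 [208.22585575 111.21413823]]
[ 0.49065161 -0.0844146   0.105     ] [[ 0.49078962 -0.08257991  0.105     ]]
```

View pics/w3.png

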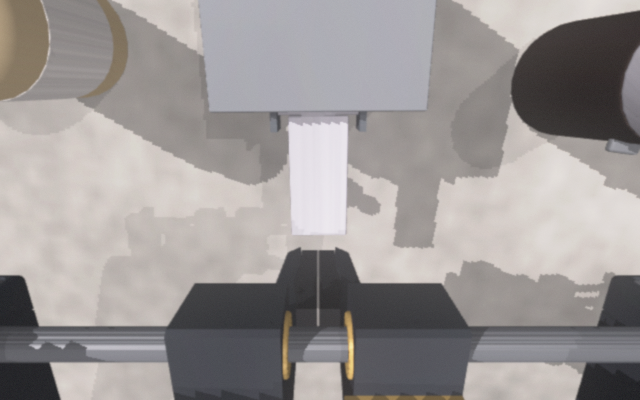

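Measured tab corners are (291,234) and (347,234), and lid corners (210,111) and (428,111). These fall within 2 px of my projections, so the pose is good. Next I'll descend.

step_arm(deltas=[{"grip": 0,"dx": 0,"dy": 0.2,"dz": 1.5,"ax": 0,"ay": 0,"az": 0.3},{"grip": 0,"dx": 0,"dy": 0.3,"dz": 3,"ax": 0,"ay": 0,"az": 0.3},{"grip": 0,"dx": 0,"dy": 0.3,"dz": 4.5,"ax": 0,"ay": 0,"az": 0.3},{"grip": 0,"dx": 0,"dy": 0.3,"dz": 5.4,"ax": 0,"ay": 0,"az": 0.3},{"grip": 0,"dx": 0,"dy": 0.3,"dz": 5.4,"ax": 0,"ay": 0,"az": 0.3}])

```text
time_s: 2.68
tool_pos: [0.5022, -0.0857, 0.1231]
ee_rot: [180.0, 0.1, 5.8]
ft_force: [0.3, 0.7, -0.2]
finger_gap: 0.0006
```

step_arm(deltas=[{"grip": 0,"dx": 0,"dy": 0,"dz": 0.2,"ax": 0,"ay": 0,"az": 0},{"grip": 0,"dx": 0,"dy": 0,"dz": 0.4,"ax": 0,"ay": 0,"az": 0},{"grip": 0,"dx": 0,"dy": 0,"dz": 0.6,"ax": 0,"ay": 0,"az": 0},{"grip": 0,"dx": 0,"dy": 0,"dz": 0.8,"ax": 0,"ay": 0,"az": 0},{"grip": 0,"dx": 0,"dy": 0,"dz": 1.0,"ax": 0,"ay": 0,"az": 0},{"grip": 0,"dx": 0,"dy": 0,"dz": 1.2,"ax": 0,"ay": 0,"az": 0},{"grip": 0,"dx": 0,"dy": 0,"dz": 1.4,"ax": 0,"ay": 0,"az": 0},{"grip": 0,"dx": 0,"dy": 0,"dz": 1.6,"ax": 0,"ay": 0,"az": 0}])

```text
time_s: 3.68
tool_pos: [0.5021, -0.0858, 0.1072]
ee_rot: [180.0, 0.1, 5.8]
ft_force: [-1.6, 0.3, 4.2]
finger_gap: 0.0006
```

```bash
python3 -c "
from h import *
st()"
```

```text
t 3.675 bin xy -0.1241 -0.0045 ztip 0.0992 rot [1.8e+02 1.0e-01 5.8e+00] F [-1.63  0.27  4.18] gap 0.0006
```

```bash
python3 - <<'E'
from h import *
t=read_camera("top")
px=lambda u,v:(320-.4+u/4,120-.4+v/4)
tc=xf(BIN,[[-.135,.018,.1],[-.135,-.018,.1]])
sh=[ray(t,px(*u),0) for u in((366,559),(414,553))]
k=[(s-c)[:2]/.1 for s,c in zip(sh,tc)];print(k)
k=np.mean(k,0)
b=xf(BIN,[[-.12,0,0]])[0]
for u in((322,497),(315,512),(310,500),(300,500)):
    s=ray(t,px(*u),0);d=(s-b)[:2];print(u,d,d/k,d@k/(k@k))
for h in(.034,.058,.066,.074,.082):
    p=b.copy();p[:2]+=k*h;q=proj(t,[p])[0];print(h,(q+.4-[320,120])*4)
im=cv2.imread("pics/top0.png")[205:270,360:430]
im=cv2.convertScaleAbs(cv2.resize(im,None,fx=8,fy=8,interpolation=cv2.INTER_CUBIC),alpha=1.8,beta=-60)
for h in(.034,.058,.066,.074,.082):
    p=b.copy();p[:2]+=k*h;q=((proj(t,[p])[0]+.4-[360,205])*8).astype(int)
    cv2.circle(im,tuple(q.tolist()),2,(0,0,255),-1)
cv2.imwrite("pics/sh.png",im)
E
```

```text
[array([-0.47572718, -1.06638277]), array([-0.48452143, -1.02920238])]
(322, 497) [-0.02270696 -0.0634786 ] [0.04729393 0.06058318] 0.05827705293097493
(315, 512) [-0.03250093 -0.05825598] [0.06769273 0.05559877] 0.05769747241007215
(310, 500) [-0.02445971 -0.05536237] [0.05094454 0.05283714] 0.05250871354706301
(300, 500) [-0.02426338 -0.04869104] [0.05053561 0.04647011] 0.04717560994896836
0.034 [279.8260474  488.63214812]
0.058 [318.37991749 504.86617324]
0.066 [331.26078611 510.28996972]
0.074 [344.1564866  515.72001151]
0.082 [357.06704458 521.1563094 ]
```

View pics/sh.png

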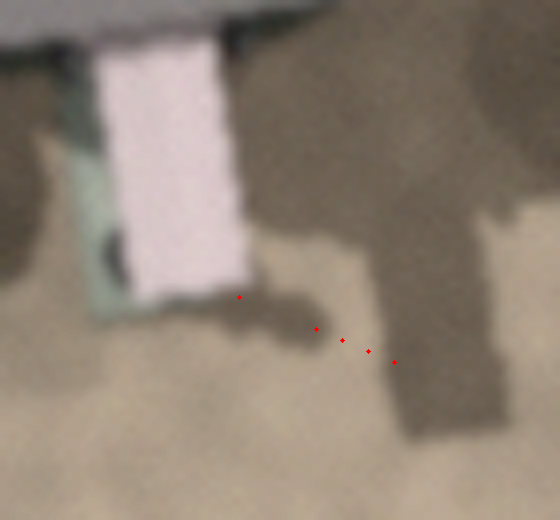

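The buffer's shadow ends at about (327,325), which gives a buffer height of roughly 58 mm, the low end of the range. Home should therefore be at a fingertip height of about 67 mm. I'll press on moderately and check forces.

step_arm(deltas=[{"grip": 0,"dx": 0,"dy": 0,"dz": 0.15,"ax": 0,"ay": 0,"az": 0},{"grip": 0,"dx": 0,"dy": 0,"dz": 0.3,"ax": 0,"ay": 0,"az": 0},{"grip": 0,"dx": 0,"dy": 0,"dz": 0.45,"ax": 0,"ay": 0,"az": 0},{"grip": 0,"dx": 0,"dy": 0,"dz": 0.6,"ax": 0,"ay": 0,"az": 0},{"grip": 0,"dx": 0,"dy": 0,"dz": 0.75,"ax": 0,"ay": 0,"az": 0},{"grip": 0,"dx": 0,"dy": 0,"dz": 0.9,"ax": 0,"ay": 0,"az": 0}])

```text
time_s: 4.47
tool_pos: [0.5027, -0.0857, 0.098]
ee_rot: [180.0, 0.0, 5.8]
ft_force: [1.0, -0.2, 2.7]
finger_gap: 0.0006
```

```bash
python3 -c "
from h import *
st()"
```

```text
t 4.475 bin xy -0.1235 -0.0044 ztip 0.09 rot [180.    0.    5.8] F [ 1.   -0.19  2.7 ] gap 0.0006
```

step_arm(deltas=[{"grip": 0,"dx": 0,"dy": 0,"dz": 0.15,"ax": 0,"ay": 0,"az": 0},{"grip": 0,"dx": 0,"dy": 0,"dz": 0.3,"ax": 0,"ay": 0,"az": 0},{"grip": 0,"dx": 0,"dy": 0,"dz": 0.45,"ax": 0,"ay": 0,"az": 0},{"grip": 0,"dx": 0,"dy": 0,"dz": 0.6,"ax": 0,"ay": 0,"az": 0},{"grip": 0,"dx": 0,"dy": 0,"dz": 0.75,"ax": 0,"ay": 0,"az": 0},{"grip": 0,"dx": 0,"dy": 0,"dz": 0.9,"ax": 0,"ay": 0,"az": 0}])

```text
time_s: 5.22
tool_pos: [0.5025, -0.0858, 0.0888]
ee_rot: [180.0, 0.0, 5.8]
ft_force: [0.8, 0.0, 3.0]
finger_gap: 0.0007
```

step_arm(deltas=[{"grip": 0,"dx": 0,"dy": 0,"dz": 0.1,"ax": 0,"ay": 0,"az": 0},{"grip": 0,"dx": 0,"dy": 0,"dz": 0.2,"ax": 0,"ay": 0,"az": 0},{"grip": 0,"dx": 0,"dy": 0,"dz": 0.3,"ax": 0,"ay": 0,"az": 0},{"grip": 0,"dx": 0,"dy": 0,"dz": 0.4,"ax": 0,"ay": 0,"az": 0}])

```text
time_s: 5.72
tool_pos: [0.5025, -0.0857, 0.0848]
ee_rot: [180.0, 0.0, 5.8]
ft_force: [0.5, 0.0, 2.5]
finger_gap: 0.0008
```

```bash
python3 -c "
from h import *
st()"
```

```text
t 5.725 bin xy -0.1237 -0.0044 ztip 0.0768 rot [180.    0.    5.8] F [0.5  0.03 2.47] gap 0.0008
```

step_arm(deltas=[{"grip": 0,"dx": 0,"dy": 0,"dz": 0.05,"ax": 0,"ay": 0,"az": 0},{"grip": 0,"dx": 0,"dy": 0,"dz": 0.1,"ax": 0,"ay": 0,"az": 0},{"grip": 0,"dx": 0,"dy": 0,"dz": 0.15,"ax": 0,"ay": 0,"az": 0}])

```text
time_s: 6.1
tool_pos: [0.5024, -0.0857, 0.0832]
ee_rot: [180.0, 0.1, 5.8]
ft_force: [0.2, -0.3, 1.9]
finger_gap: 0.0007
```

step_arm(deltas=[{"grip": 0,"dx": 0,"dy": 0,"dz": 0.05,"ax": 0,"ay": 0,"az": 0},{"grip": 0,"dx": 0,"dy": 0,"dz": 0.1,"ax": 0,"ay": 0,"az": 0}])

```text
time_s: 6.35
tool_pos: [0.5024, -0.0858, 0.0821]
ee_rot: [180.0, 0.1, 5.8]
ft_force: [0.7, 0.4, 1.4]
finger_gap: -0.0001
```

step_arm(deltas=[{"grip": 0,"dx": 0,"dy": 0,"dz": 0.05,"ax": 0,"ay": 0,"az": 0},{"grip": 0,"dx": 0,"dy": 0,"dz": 0.1,"ax": 0,"ay": 0,"az": 0}])

```text
time_s: 6.6
tool_pos: [0.5024, -0.0858, 0.0811]
ee_rot: [180.0, 0.1, 5.8]
ft_force: [0.5, 0.3, 1.9]
finger_gap: 0.0005
```

step_arm(deltas=[{"grip": 0,"dx": 0,"dy": 0,"dz": 0.05,"ax": 0,"ay": 0,"az": 0},{"grip": 0,"dx": 0,"dy": 0,"dz": 0.1,"ax": 0,"ay": 0,"az": 0}])

```text
time_s: 6.85
tool_pos: [0.5024, -0.0858, 0.0801]
ee_rot: [180.0, 0.1, 5.8]
ft_force: [0.4, 0.1, 2.1]
finger_gap: 0.0002
```

step_arm(deltas=[{"grip": 0,"dx": 0,"dy": 0,"dz": 0.05,"ax": 0,"ay": 0,"az": 0},{"grip": 0,"dx": 0,"dy": 0,"dz": 0.1,"ax": 0,"ay": 0,"az": 0}])

```text
time_s: 7.1
tool_pos: [0.5025, -0.0857, 0.0792]
ee_rot: [180.0, 0.0, 5.8]
ft_force: [1.0, 0.2, 4.4]
finger_gap: 0.0003
```

step_arm(deltas=[{"grip": 0,"dx": 0,"dy": 0,"dz": 0.03,"ax": 0,"ay": 0,"az": 0},{"grip": 0,"dx": 0,"dy": 0,"dz": 0.05,"ax": 0,"ay": 0,"az": 0}])

```text
time_s: 7.35
tool_pos: [0.5027, -0.0857, 0.0789]
ee_rot: [180.0, 0.0, 5.8]
ft_force: [0.6, -0.3, 6.2]
finger_gap: 0.0006
```

step_arm(deltas=[{"grip": 0,"dx": 0,"dy": 0,"dz": 0.04,"ax": 0,"ay": 0,"az": 0},{"grip": 0,"dx": 0,"dy": 0,"dz": 0.06,"ax": 0,"ay": 0,"az": 0}])

```text
time_s: 7.6
tool_pos: [0.5028, -0.0857, 0.0787]
ee_rot: [180.0, 0.0, 5.8]
ft_force: [-0.1, 0.0, 7.8]
finger_gap: 0.0002
```

step_arm(deltas=[{"grip": 0,"dx": 0,"dy": 0,"dz": 0.06,"ax": 0,"ay": 0,"az": 0},{"grip": 0,"dx": 0,"dy": 0,"dz": 0.09,"ax": 0,"ay": 0,"az": 0}])

```text
time_s: 7.85
tool_pos: [0.503, -0.0857, 0.0783]
ee_rot: [180.0, 0.0, 5.8]
ft_force: [-2.0, -0.4, 12.1]
finger_gap: 0.0006
```

12 N on the buffer. I'll hold it there, keeping the same target.

step_arm(deltas=[{"grip": 0,"dx": 0,"dy": 0,"dz": 0.05,"ax": 0,"ay": 0,"az": 0},{"grip": 0,"dx": 0,"dy": 0,"dz": 0.05,"ax": 0,"ay": 0,"az": 0},{"grip": 0,"dx": 0,"dy": 0,"dz": 0.05,"ax": 0,"ay": 0,"az": 0}])

```text
time_s: 8.22
tool_pos: [0.503, -0.0857, 0.0784]
ee_rot: [180.0, -0.0, 5.8]
ft_force: [-2.6, 1.2, 10.1]
finger_gap: 0.0003
```

```bash
python3 - <<'E'
from h import *
st()
s=read_camera("scene")["frame"];w=read_camera("wrist")["frame"]
cv2.imwrite("pics/a4.png",np.hstack([cv2.resize(s[100:300,160:400],(400,333)),cv2.resize(w,(400,333))]))
st()
E
```

```text
t 8.225 bin xy -0.1232 -0.0045 ztip 0.0704 rot [180.   -0.    5.8] F [-2.63  1.19 10.07] gap 0.0003
t 8.325 bin xy -0.1232 -0.0044 ztip 0.0703 rot [180.    0.    5.8] F [-1.74  0.49  9.47] gap 0.0002
```

View pics/a4.png

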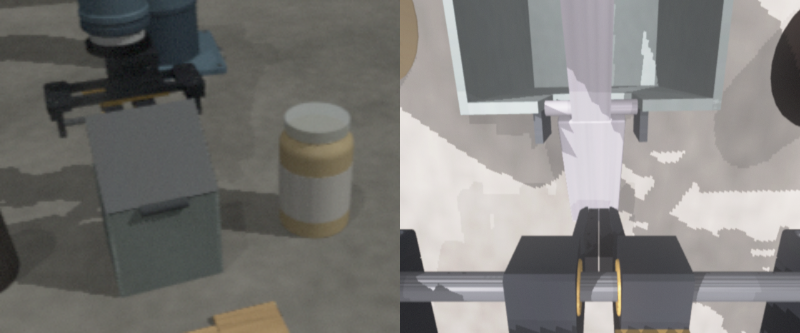

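The lid is tipped up and the wrist view looks into the open bin. The force has settled to about 9.5–10 N, so I'll add a little and hold for a full second.

step_arm(deltas=[{"grip": 0,"dx": 0,"dy": 0,"dz": 0.08,"ax": 0,"ay": 0,"az": 0},{"grip": 0,"dx": 0,"dy": 0,"dz": 0.08,"ax": 0,"ay": 0,"az": 0},{"grip": 0,"dx": 0,"dy": 0,"dz": 0.08,"ax": 0,"ay": 0,"az": 0}])

```text
time_s: 8.7
tool_pos: [0.503, -0.0857, 0.0782]
ee_rot: [180.0, -0.0, 5.8]
ft_force: [-2.2, 0.3, 10.7]
finger_gap: 0.0004
```

step_arm(deltas=[{"grip": 0,"dx": 0,"dy": 0,"dz": 0.09,"ax": 0,"ay": 0,"az": 0},{"grip": 0,"dx": 0,"dy": 0,"dz": 0.09,"ax": 0,"ay": 0,"az": 0},{"grip": 0,"dx": 0,"dy": 0,"dz": 0.09,"ax": 0,"ay": 0,"az": 0}])

```text
time_s: 9.07
tool_pos: [0.5031, -0.0857, 0.0781]
ee_rot: [179.9, -0.0, 5.8]
ft_force: [-3.5, 1.1, 12.8]
finger_gap: 0.0005
```

```bash
python3 - <<'E'
from h import *
for i in range(3): st(); read_camera("top")
E
```

```text
t 9.075 bin xy -0.1231 -0.0044 ztip 0.0701 rot [179.9  -0.    5.8] F [-3.48  1.15 12.79] gap 0.0005
t 9.125 bin xy -0.1231 -0.0045 ztip 0.0701 rot [179.9  -0.    5.8] F [-2.94  0.59 12.27] gap 0.0001
t 9.175 bin xy -0.1231 -0.0044 ztip 0.0701 rot [179.9  -0.    5.8] F [-2.57  0.45 12.59] gap 0.0006
```

Steady at 12.6 N. I'll hold one more second at this target.

step_arm(deltas=[{"grip": 0,"dx": 0,"dy": 0,"dz": 0.09,"ax": 0,"ay": 0,"az": 0},{"grip": 0,"dx": 0,"dy": 0,"dz": 0.09,"ax": 0,"ay": 0,"az": 0},{"grip": 0,"dx": 0,"dy": 0,"dz": 0.09,"ax": 0,"ay": 0,"az": 0},{"grip": 0,"dx": 0,"dy": 0,"dz": 0.09,"ax": 0,"ay": 0,"az": 0},{"grip": 0,"dx": 0,"dy": 0,"dz": 0.09,"ax": 0,"ay": 0,"az": 0},{"grip": 0,"dx": 0,"dy": 0,"dz": 0.09,"ax": 0,"ay": 0,"az": 0},{"grip": 0,"dx": 0,"dy": 0,"dz": 0.09,"ax": 0,"ay": 0,"az": 0}])

```text
time_s: 10.1
tool_pos: [0.5031, -0.0857, 0.078]
ee_rot: [179.9, -0.0, 5.8]
ft_force: [-3.2, 0.9, 13.1]
finger_gap: 0.0003
```

```bash
python3 - <<'E'
from h import *
for i in range(3): st(); read_camera("top")
E
```

```text
t 10.1 bin xy -0.1231 -0.0044 ztip 0.07 rot [179.9  -0.    5.8] F [-3.19  0.87 13.15] gap 0.0003
t 10.15 bin xy -0.1231 -0.0044 ztip 0.07 rot [179.9  -0.    5.8] F [-2.46  1.11 13.32] gap 0.0003
t 10.2 bin xy -0.1231 -0.0045 ztip 0.07 rot [179.9  -0.    5.8] F [-3.26  0.68 13.82] gap 0.0008
```

Held for over a second at 13 N. Now I'll release the lever slowly.

step_arm(deltas=[{"grip": 0,"dx": 0,"dy": 0,"dz": -0.3,"ax": 0,"ay": 0,"az": 0},{"grip": 0,"dx": 0,"dy": 0,"dz": -0.9,"ax": 0,"ay": 0,"az": 0},{"grip": 0,"dx": 0,"dy": 0,"dz": -1.5,"ax": 0,"ay": 0,"az": 0},{"grip": 0,"dx": 0,"dy": 0,"dz": -2.1,"ax": 0,"ay": 0,"az": 0},{"grip": 0,"dx": 0,"dy": 0,"dz": -2.7,"ax": 0,"ay": 0,"az": 0},{"grip": 0,"dx": 0,"dy": 0,"dz": -3.3,"ax": 0,"ay": 0,"az": 0},{"grip": 0,"dx": 0,"dy": 0,"dz": -3.9,"ax": 0,"ay": 0,"az": 0},{"grip": 0,"dx": 0,"dy": 0,"dz": -4.7,"ax": 0,"ay": 0,"az": 0},{"grip": 0,"dx": 0,"dy": 0,"dz": -5.5,"ax": 0,"ay": 0,"az": 0},{"grip": 0,"dx": 0,"dy": 0,"dz": -6.0,"ax": 0,"ay": 0,"az": 0},{"grip": 0,"dx": 0,"dy": 0,"dz": -6.0,"ax": 0,"ay": 0,"az": 0}])

```text
time_s: 11.62
tool_pos: [0.5034, -0.0857, 0.1384]
ee_rot: [179.9, -0.1, 5.8]
ft_force: [-0.5, -0.8, -0.0]
finger_gap: 0.0002
```

```bash
python3 - <<'E'
from h import *
st()
s=read_camera("scene");w=read_camera("wrist")
cv2.imwrite("pics/s5.png",cv2.resize(s["frame"][100:300,160:400],(720,600),interpolation=cv2.INTER_CUBIC))
cv2.imwrite("pics/w5.png",w["frame"])
for a in (.35,.45,.55,.65,.75):
    L=[[.055-.11*np.cos(a)-.002*np.sin(a)*-0,y,.115+.11*np.sin(a)+.002] for y in(.06,-.06)]
    print(a,((proj(s,xf(BIN,L))-[160,100])*3).round(0).tolist(),proj(w,xf(BIN,L)).round(0).tolist())
E
```

```text
t 11.625 bin xy -0.1228 -0.0045 ztip 0.1304 rot [ 1.799e+02 -1.000e-01  5.800e+00] F [-0.53 -0.79 -0.03] gap 0.0002
0.35 [[343.0, 210.0], [154.0, 243.0]] [[128.0, 108.0], [482.0, 106.0]]
0.45 [[343.0, 199.0], [152.0, 232.0]] [[109.0, 96.0], [499.0, 93.0]]
0.55 [[344.0, 189.0], [151.0, 222.0]] [[86.0, 77.0], [519.0, 73.0]]
0.65 [[345.0, 180.0], [149.0, 213.0]] [[57.0, 49.0], [544.0, 45.0]]
0.75 [[347.0, 173.0], [148.0, 205.0]] [[22.0, 9.0], [574.0, 5.0]]
```

View pics/s5.png

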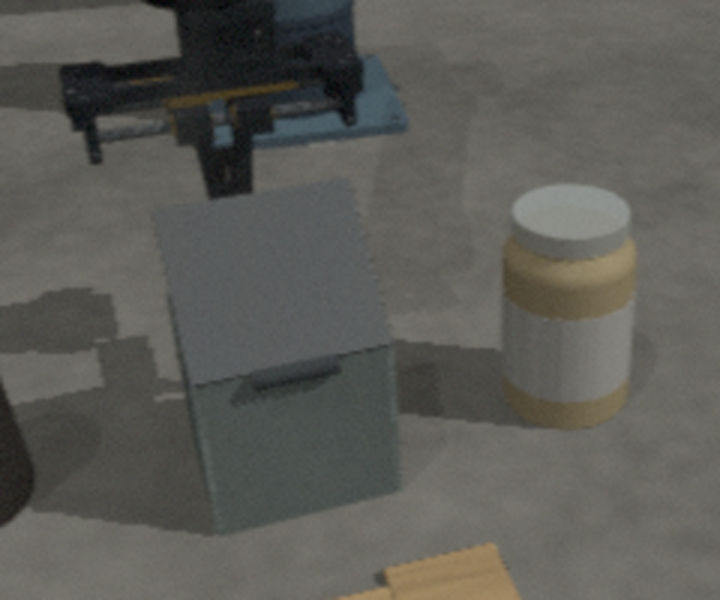

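View pics/w5.png

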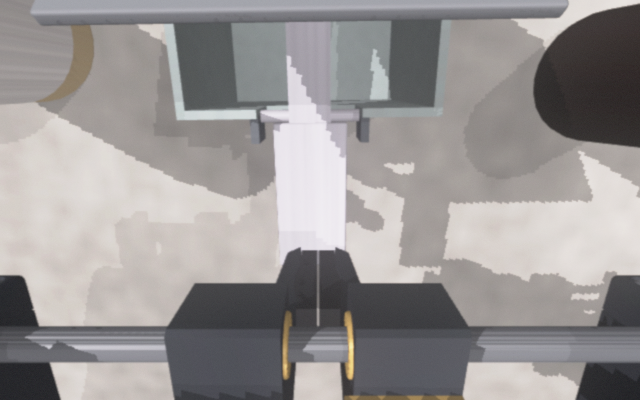

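The lid's free edge is at (155,208)–(345,180) in the scene crop and spans (33,22)–(568,8) in the wrist view. That gives a lid angle of about 0.70 rad, with the edge at z≈0.186. Next I'll work out the approach and the arc.

```bash
python3 - <<'E'
from h import *
w=read_camera("wrist");print(proj(w,xf(BIN,[[-.135,y,.105] for y in(.018,-.018)])))
goal(-.095,0,.160);goal(-.06,0,.168)
print()
for a in(.6,.7,.8,.9,1.,1.1,1.2,1.3,1.4,1.5):
    print(a,end=' ');goal(.055-.11*np.cos(a)-.009,0,.115+.11*np.sin(a)-.016)
for x in (.05,.056,.063):goal(x,0,.205)
E
```

```text
[[278.32828543 264.363714  ]
 [343.55697018 263.92137253]]
d [ 2.83 -0.45 -3.02] a [ 0.06  0.01 -0.37] len 4.2
d [ 6.33 -0.47 -3.82] a [ 0.06  0.01 -0.37] len 7.4

0.6 d [ 7.85 -0.48 -3.14] a [ 0.06  0.01 -0.37] len 8.5
0.7 d [ 8.51 -0.48 -4.01] a [ 0.06  0.01 -0.37] len 9.4
0.8 d [ 9.26 -0.49 -4.82] a [ 0.06  0.01 -0.37] len 10.4
0.9 d [10.09 -0.49 -5.54] a [ 0.06  0.01 -0.37] len 11.5
1.0 d [10.98 -0.5  -6.18] a [ 0.06  0.01 -0.37] len 12.6
1.1 d [11.94 -0.5  -6.73] a [ 0.06  0.01 -0.37] len 13.7
1.2 d [12.94 -0.51 -7.18] a [ 0.06  0.01 -0.37] len 14.8
1.3 d [13.98 -0.51 -7.52] a [ 0.06  0.01 -0.37] len 15.9
1.4 d [15.05 -0.52 -7.77] a [ 0.06  0.01 -0.37] len 16.9
1.5 d [16.15 -0.53 -7.9 ] a [ 0.06  0.01 -0.37] len 18.0
d [17.32 -0.54 -7.53] a [ 0.06  0.01 -0.37] len 18.9
d [17.92 -0.54 -7.53] a [ 0.06  0.01 -0.37] len 19.4
d [18.62 -0.54 -7.53] a [ 0.06  0.01 -0.37] len 20.1
```

Approach: up first, then in to just short of the edge.

step_arm(deltas=[{"grip": 0,"dx": 0.5,"dy": -0.1,"dz": -1.2,"ax": 0,"ay": 0,"az": 0},{"grip": 0,"dx": 1.5,"dy": -0.3,"dz": -2.2,"ax": 0,"ay": 0,"az": 0},{"grip": 0,"dx": 3.0,"dy": -0.5,"dz": -3.2,"ax": 0,"ay": 0,"az": 0},{"grip": 0,"dx": 4.5,"dy": -0.5,"dz": -3.7,"ax": 0,"ay": 0,"az": 0},{"grip": 0,"dx": 6.0,"dy": -0.5,"dz": -3.8,"ax": 0,"ay": 0,"az": 0},{"grip": 0,"dx": 7.0,"dy": -0.5,"dz": -3.8,"ax": 0,"ay": 0,"az": 0},{"grip": 0,"dx": 7.0,"dy": -0.5,"dz": -3.8,"ax": 0,"ay": 0,"az": 0}])

```text
time_s: 12.65
tool_pos: [0.5727, -0.0732, 0.1759]
ee_rot: [179.9, -0.0, 5.9]
ft_force: [-0.0, 0.9, 0.1]
finger_gap: 0.0005
```

```bash
python3 - <<'E'
from h import *
st()
s=read_camera("scene");w=read_camera("wrist")
cv2.imwrite("pics/a6.png",np.hstack([cv2.resize(s["frame"][100:300,160:400],(400,333),interpolation=cv2.INTER_CUBIC),cv2.resize(w["frame"],(400,333))]))
for a in(.7,.8,.9,1.,1.1,1.2,1.3,1.4,1.5):
    print(a,end=' ');goal(.055-.11*np.cos(a)-.009,0,.115+.11*np.sin(a)-.016)
for x in (.05,.056,.063):goal(x,0,.205)
E
```

```text
t 12.65 bin xy -0.0525 0.0005 ztip 0.1679 rot [179.9  -0.    5.9] F [-0.03  0.93  0.08] gap 0.0005
0.7 d [ 1.55  0.02 -0.22] a [ 0.06  0.04 -0.37] len 1.6
0.8 d [ 2.3   0.01 -1.03] a [ 0.06  0.04 -0.37] len 2.5
0.9 d [ 3.12  0.01 -1.75] a [ 0.06  0.04 -0.37] len 3.6
1.0 d [ 4.02  0.   -2.39] a [ 0.06  0.04 -0.37] len 4.7
1.1 d [ 4.97 -0.   -2.94] a [ 0.06  0.04 -0.37] len 5.8
1.2 d [ 5.97 -0.01 -3.39] a [ 0.06  0.04 -0.37] len 6.9
1.3 d [ 7.02 -0.02 -3.74] a [ 0.06  0.04 -0.37] len 7.9
1.4 d [ 8.09 -0.02 -3.98] a [ 0.06  0.04 -0.37] len 9.0
1.5 d [ 9.18 -0.03 -4.11] a [ 0.06  0.04 -0.37] len 10.1
d [10.36 -0.04 -3.74] a [ 0.06  0.04 -0.37] len 11.0
d [10.96 -0.04 -3.74] a [ 0.06  0.04 -0.37] len 11.6
d [11.66 -0.05 -3.74] a [ 0.06  0.04 -0.37] len 12.2
```

View pics/a6.png

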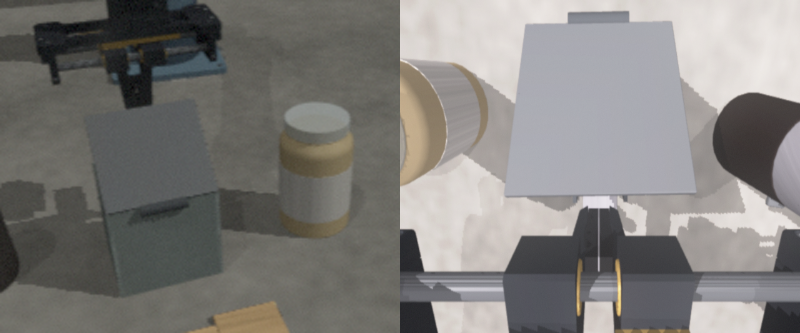

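```bash
python3 - <<'E'
from h import *
w=read_camera("wrist")
cv2.imwrite("pics/w7.png",w["frame"])
for a in (.55,.6,.65,.7,.75,.8):
    n=np.array([-np.sin(a),0,np.cos(a)])
    L=[np.array([.055-.11*np.cos(a),y,.115+.11*np.sin(a)]) for y in(.06,-.06)]
    print(a,proj(w,xf(BIN,L)).round(0).tolist(), L[0].round(3))
st()
E
```

```text
0.55 [[185.0, 244.0], [454.0, 242.0]] [-0.039  0.06   0.172]
0.6 [[180.0, 242.0], [459.0, 240.0]] [-0.036  0.06   0.177]
0.65 [[175.0, 240.0], [464.0, 238.0]] [-0.033  0.06   0.182]
0.7 [[170.0, 236.0], [469.0, 234.0]] [-0.029  0.06   0.186]
0.75 [[165.0, 232.0], [475.0, 230.0]] [-0.025  0.06   0.19 ]
0.8 [[159.0, 227.0], [480.0, 224.0]] [-0.022  0.06   0.194]
t 12.8 bin xy -0.0538 0.0002 ztip 0.1676 rot [1.799e+02 1.000e-01 5.800e+00] F [ 0.2  -0.3   0.01] gap 0.0006
```

View pics/w7.png

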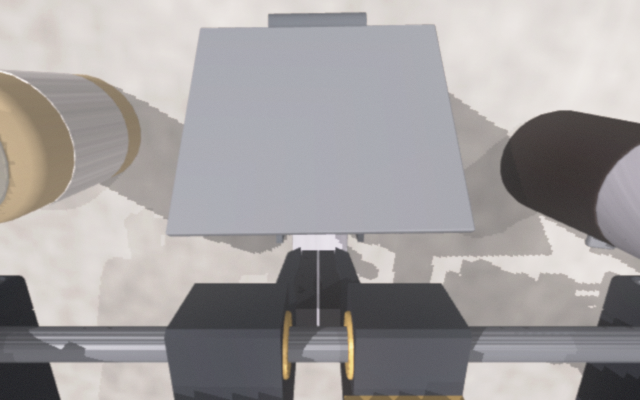

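The edge corners at (168,234) and (472,231) give an angle of about 0.73 rad, with the fingertips 20 mm below the edge. I'll start the arc.

step_arm(deltas=[{"grip": 0,"dx": 0.6,"dy": 0,"dz": 0,"ax": 0,"ay": 0,"az": 0},{"grip": 0,"dx": 1.2,"dy": 0,"dz": 0,"ax": 0,"ay": 0,"az": 0},{"grip": 0,"dx": 1.7,"dy": 0,"dz": -0.2,"ax": 0,"ay": 0,"az": 0},{"grip": 0,"dx": 2.2,"dy": 0,"dz": -0.7,"ax": 0,"ay": 0,"az": 0},{"grip": 0,"dx": 2.7,"dy": 0,"dz": -1.2,"ax": 0,"ay": 0,"az": 0},{"grip": 0,"dx": 3.2,"dy": 0,"dz": -1.6,"ax": 0,"ay": 0,"az": 0},{"grip": 0,"dx": 3.8,"dy": 0,"dz": -2.1,"ax": 0,"ay": 0,"az": 0},{"grip": 0,"dx": 4.4,"dy": 0,"dz": -2.5,"ax": 0,"ay": 0,"az": 0}])

```text
time_s: 13.8
tool_pos: [0.616, -0.0691, 0.201]
ee_rot: [179.9, 0.0, 5.8]
ft_force: [0.4, -0.1, -0.1]
finger_gap: 0.0006
```

```bash
python3 - <<'E'
from h import *
st()
s=read_camera("scene");w=read_camera("wrist")
cv2.imwrite("pics/a8.png",np.hstack([cv2.resize(s["frame"][100:300,160:400],(400,333),interpolation=cv2.INTER_CUBIC),cv2.resize(w["frame"],(400,333))]))
for a in(1.,1.1,1.2,1.3,1.4,1.5):
    print(a,end=' ');goal(.055-.11*np.cos(a)-.009,0,.115+.11*np.sin(a)-.016)
for x in (.05,.056,.063):goal(x,0,.205)
E
```

```text
t 13.8 bin xy -0.0091 -0.0001 ztip 0.193 rot [179.9   0.    5.8] F [ 0.4  -0.12 -0.07] gap 0.0006
1.0 d [-0.49 -0.01  0.16] a [ 0.07 -0.05 -0.37] len 0.5
1.1 d [ 0.47 -0.01 -0.38] a [ 0.07 -0.05 -0.37] len 0.6
1.2 d [ 1.47 -0.02 -0.83] a [ 0.07 -0.05 -0.37] len 1.7
1.3 d [ 2.51 -0.02 -1.18] a [ 0.07 -0.05 -0.37] len 2.8
1.4 d [ 3.59 -0.03 -1.42] a [ 0.07 -0.05 -0.37] len 3.9
1.5 d [ 4.68 -0.04 -1.55] a [ 0.07 -0.05 -0.37] len 4.9
d [ 5.86 -0.05 -1.18] a [ 0.07 -0.05 -0.37] len 6.0
d [ 6.46 -0.05 -1.18] a [ 0.07 -0.05 -0.37] len 6.6
d [ 7.16 -0.05 -1.18] a [ 0.07 -0.05 -0.37] len 7.3
```

View pics/a8.png

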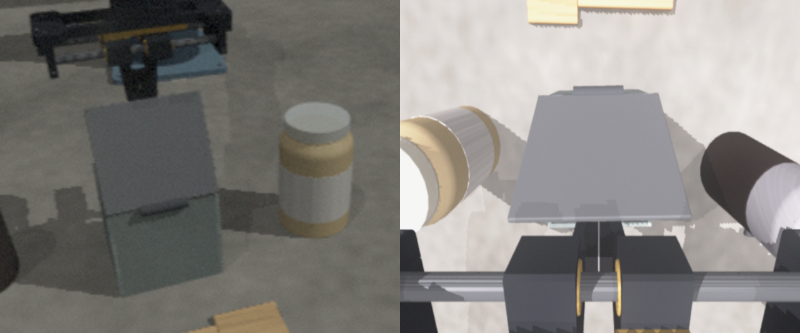

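The lid is following: it's steeper and its edge sits right at the fingers. I'll continue the arc.

step_arm(deltas=[{"grip": 0,"dx": 0.5,"dy": 0,"dz": -0.4,"ax": 0,"ay": 0,"az": 0},{"grip": 0,"dx": 1.0,"dy": 0,"dz": -0.6,"ax": 0,"ay": 0,"az": 0},{"grip": 0,"dx": 1.5,"dy": 0,"dz": -0.8,"ax": 0,"ay": 0,"az": 0},{"grip": 0,"dx": 2.0,"dy": 0,"dz": -1.0,"ax": 0,"ay": 0,"az": 0},{"grip": 0,"dx": 2.5,"dy": 0,"dz": -1.1,"ax": 0,"ay": 0,"az": 0},{"grip": 0,"dx": 3.0,"dy": 0,"dz": -1.2,"ax": 0,"ay": 0,"az": 0},{"grip": 0,"dx": 3.6,"dy": 0,"dz": -1.2,"ax": 0,"ay": 0,"az": 0},{"grip": 0,"dx": 4.2,"dy": 0,"dz": -1.2,"ax": 0,"ay": 0,"az": 0}])

```text
time_s: 14.9
tool_pos: [0.6587, -0.0647, 0.2132]
ee_rot: [179.9, -0.1, 5.8]
ft_force: [-1.4, -0.2, 1.4]
finger_gap: 0.0008
```

```bash
python3 - <<'E'
from h import *
st()
s=read_camera("scene");w=read_camera("wrist")
cv2.imwrite("pics/a9.png",np.hstack([cv2.resize(s["frame"][100:300,160:400],(400,333),interpolation=cv2.INTER_CUBIC),cv2.resize(w["frame"],(400,333))]))
for x in (.05,.056,.063):goal(x,0,.205)
E
```

```text
t 14.9 bin xy 0.0338 -0.0004 ztip 0.2052 rot [ 1.799e+02 -1.000e-01  5.800e+00] F [-1.37 -0.24  1.37] gap 0.0008
d [ 1.59 -0.03  0.01] a [ 0.07 -0.08 -0.36] len 1.6
d [ 2.19 -0.04  0.01] a [ 0.07 -0.08 -0.36] len 2.2
d [ 2.89 -0.04  0.01] a [ 0.07 -0.08 -0.36] len 2.9
```

View pics/a9.png

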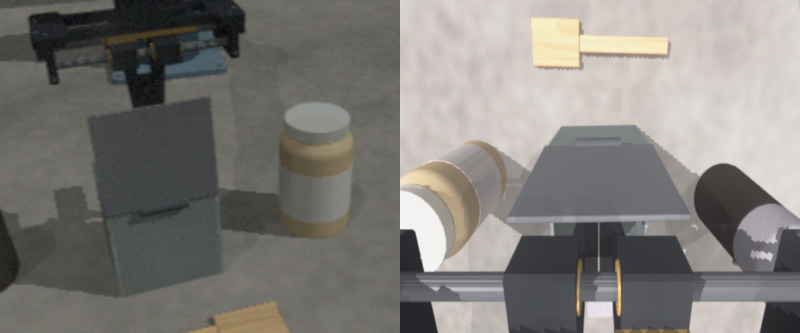

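The lid is nearly upright at about 1.4 rad. I'll push on past upright, slowly.

step_arm(deltas=[{"grip": 0,"dx": 0.4,"dy": 0,"dz": 0,"ax": 0,"ay": 0,"az": 0},{"grip": 0,"dx": 0.8,"dy": 0,"dz": 0,"ax": 0,"ay": 0,"az": 0},{"grip": 0,"dx": 1.2,"dy": 0,"dz": 0,"ax": 0,"ay": 0,"az": 0},{"grip": 0,"dx": 1.6,"dy": 0,"dz": 0,"ax": 0,"ay": 0,"az": 0},{"grip": 0,"dx": 2.0,"dy": 0,"dz": 0,"ax": 0,"ay": 0,"az": 0},{"grip": 0,"dx": 2.4,"dy": 0,"dz": 0,"ax": 0,"ay": 0,"az": 0},{"grip": 0,"dx": 2.7,"dy": 0,"dz": 0,"ax": 0,"ay": 0,"az": 0},{"grip": 0,"dx": 2.9,"dy": 0,"dz": 0,"ax": 0,"ay": 0,"az": 0}])

```text
time_s: 16.0
tool_pos: [0.688, -0.0616, 0.2131]
ee_rot: [179.9, -0.1, 5.8]
ft_force: [-0.7, -0.1, -0.2]
finger_gap: 0.0001
```

```bash
python3 - <<'E'
from h import *
st()
s=read_camera("scene");w=read_camera("wrist")
cv2.imwrite("pics/s10.png",cv2.resize(s["frame"][90:290,160:400],(720,600),interpolation=cv2.INTER_CUBIC))
cv2.imwrite("pics/w10.png",w["frame"])
for a in (1.5,1.57,1.65,1.7,1.75,1.8,1.85):
    L=[np.array([.055-.11*np.cos(a),y,.115+.11*np.sin(a)]) for y in(.06,-.06)]
    print(a,((proj(s,xf(BIN,L))-[160,90])*3).round(0).tolist(),proj(w,xf(BIN,L)).round(0).tolist())
E
```

```text
t 16.0 bin xy 0.0633 -0.0004 ztip 0.2051 rot [ 1.799e+02 -1.000e-01  5.800e+00] F [-0.75 -0.13 -0.23] gap 0.0001
1.5 [[376.0, 203.0], [153.0, 240.0]] [[180.0, 324.0], [457.0, 322.0]]
1.57 [[379.0, 208.0], [154.0, 246.0]] [[178.0, 309.0], [459.0, 307.0]]
1.65 [[384.0, 216.0], [156.0, 254.0]] [[175.0, 291.0], [461.0, 289.0]]
1.7 [[387.0, 221.0], [158.0, 260.0]] [[174.0, 278.0], [462.0, 276.0]]
1.75 [[389.0, 227.0], [159.0, 266.0]] [[173.0, 266.0], [463.0, 264.0]]
1.8 [[392.0, 233.0], [161.0, 273.0]] [[172.0, 253.0], [464.0, 251.0]]
1.85 [[395.0, 240.0], [163.0, 280.0]] [[172.0, 239.0], [464.0, 238.0]]
```

View pics/s10.png

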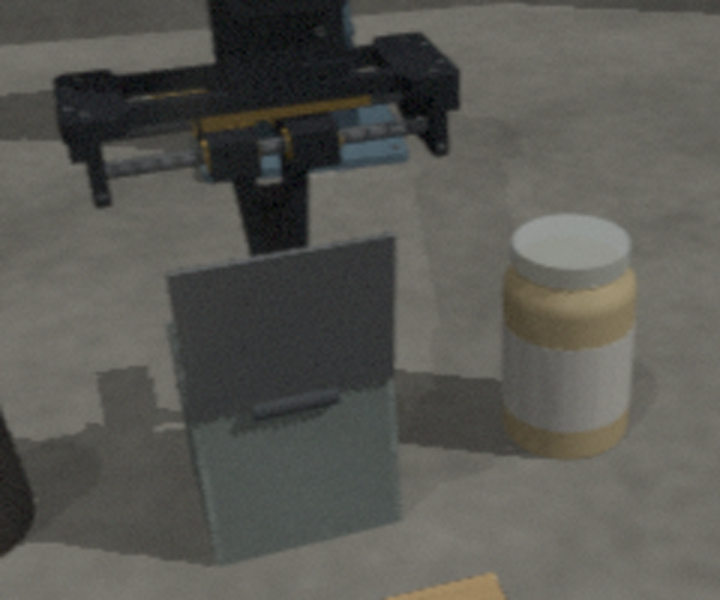

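View pics/w10.png

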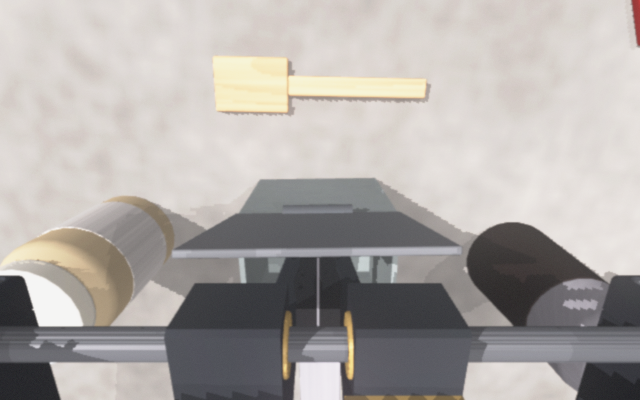

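The lid edge sits at row ~250 in the wrist view and at (170,272)–(394,236) in the scene crop, both giving about 1.8 rad, past upright. I'll back away toward the lever side, then up.

step_arm(deltas=[{"grip": 0,"dx": -0.5,"dy": 0,"dz": 0,"ax": 0,"ay": 0,"az": 0},{"grip": 0,"dx": -1.5,"dy": 0,"dz": 0,"ax": 0,"ay": 0,"az": 0},{"grip": 0,"dx": -3,"dy": 0,"dz": -0.5,"ax": 0,"ay": 0,"az": 0},{"grip": 0,"dx": -5,"dy": 0,"dz": -1.5,"ax": 0,"ay": 0,"az": 0},{"grip": 0,"dx": -7.5,"dy": 0,"dz": -3,"ax": 0,"ay": 0,"az": 0},{"grip": 0,"dx": -10,"dy": 0,"dz": -4.5,"ax": 0,"ay": 0,"az": 0},{"grip": 0,"dx": -13,"dy": 0,"dz": -6,"ax": 0,"ay": 0,"az": 0},{"grip": 0,"dx": -15,"dy": 0,"dz": -6,"ax": 0,"ay": 0,"az": 0},{"grip": 0,"dx": -15,"dy": 0,"dz": -6,"ax": 0,"ay": 0,"az": 0},{"grip": 0,"dx": -15,"dy": 0,"dz": -6,"ax": 0,"ay": 0,"az": 0}])

```text
time_s: 17.35
tool_pos: [0.539, -0.0766, 0.273]
ee_rot: [179.9, -0.1, 5.8]
ft_force: [-0.3, -0.5, 0.9]
finger_gap: 0.0002
```

```bash
python3 - <<'E'
from h import *
st()
s=read_camera("scene");t=read_camera("top");w=read_camera("wrist")
cv2.imwrite("pics/f1.png",np.hstack([cv2.resize(s["frame"][90:350,80:400],(400,325)),cv2.resize(w["frame"],(400,325))]))
f=t["frame"][120:270,270:500]
cv2.imwrite("pics/f2.png",cv2.resize(f,None,fx=3,fy=3,interpolation=cv2.INTER_CUBIC))
print(proj(w,xf(BIN,[[-.135,y,.105] for y in(.018,-.018)])).round(0))
for a in (1.65,1.75,1.8,1.85,1.9):
    L=[np.array([.055-.11*np.cos(a),y,.115+.11*np.sin(a)]) for y in(.06,-.06)]
    print(a,((proj(s,xf(BIN,L))-[80,90])*1.25).round(0).tolist(),((proj(t,xf(BIN,L))-[270,120])*3).round(0).tolist(),proj(w,xf(BIN,L)).round(0).tolist())
b=cv2.imread("pics/top0.png");d=cv2.absdiff(b,t["frame"]).max(2)
print('diff jar',d[175:225,270:315].mean(),'spat',d[130:156,324:402].mean())
E
```

```text
t 17.35 bin xy -0.0864 0.0007 ztip 0.265 rot [ 1.799e+02 -1.000e-01  5.800e+00] F [-0.27 -0.54  0.92] gap 0.0002
[[300. 231.]
 [338. 231.]]
1.65 [[260.0, 90.0], [165.0, 106.0]] [[234.0, 93.0], [401.0, 70.0]] [[185.0, -73.0], [452.0, -75.0]]
1.75 [[262.0, 94.0], [166.0, 111.0]] [[232.0, 79.0], [398.0, 56.0]] [[183.0, -101.0], [454.0, -102.0]]
1.8 [[263.0, 97.0], [167.0, 114.0]] [[231.0, 72.0], [396.0, 50.0]] [[183.0, -114.0], [454.0, -116.0]]
1.85 [[265.0, 100.0], [168.0, 117.0]] [[230.0, 66.0], [395.0, 43.0]] [[182.0, -127.0], [454.0, -129.0]]
1.9 [[266.0, 103.0], [169.0, 120.0]] [[228.0, 59.0], [393.0, 37.0]] [[182.0, -140.0], [454.0, -142.0]]
diff jar 9.617777777777778 spat 34.23175542406312
```

View pics/f1.png

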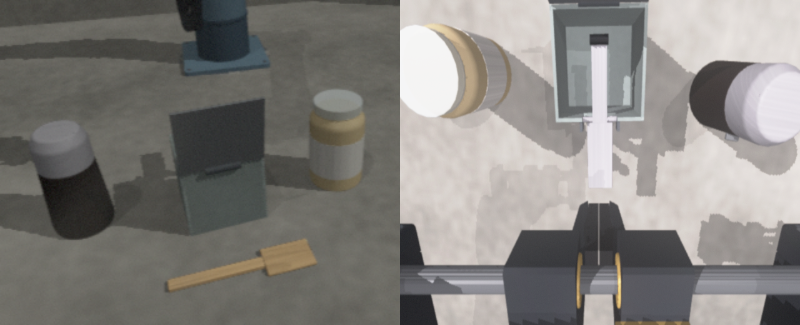

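View pics/f2.png

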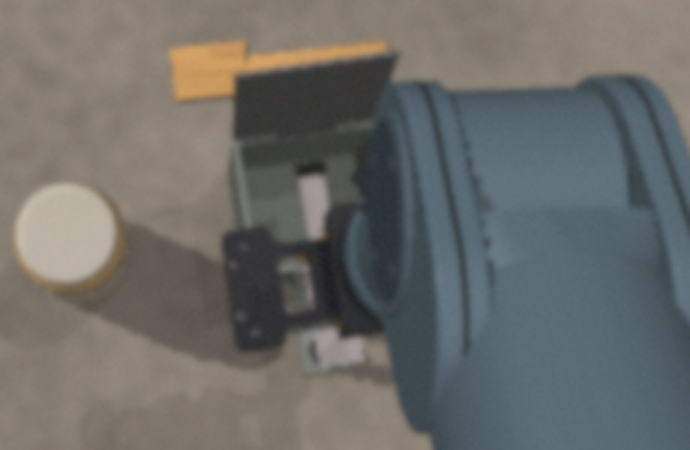

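The final views show the lid standing at about 1.78 rad, with its edge at (235,73)–(397,53) in the top crop. The tab end is at row 230, where I predicted 231 for the rest position, and the jar, grinder and spatula look unmoved. The arm is clear, so I'm handing in.

```bash
python3 -c "
from station import *
print(hand_in())"
```

```text
the job is handed in; nothing more can be done
None
```

I opened the bin and handed the job in after about 17 s of the 58 s allowed; `hand_in()` gives no verdict.

**What I did:**
- **Lever press:** I pressed the lever down with closed fingertips until it met its buffer, then leaned on it for more than a second. The readings during the hold were about 12.3–14 N.
- **Release:** I let the lever spring back. The lid stayed popped up at about 0.7 rad.
- **Lid sweep:** I swung the lid over in an arc from under its free edge. The force readings between moves stayed at or below about 2 N.

**Last checks:**
- **Lid:** it stands by itself at about 1.78 rad by camera, past the required 1.6.
- **Lever:** its tab end is within about a pixel of its rest position in the wrist view.
- **Jar, grinder and spatula:** they look unmoved in the scene view. I checked this by eye only. The image comparison I ran gave 34 grey levels of difference over the spatula area, which I put down to the open lid covering part of it in the top view. It gave 10 over the jar.
- **Robot:** it is clear of everything.

**What went wrong or disagreed:**
- The first move call was refused because its rows lacked some keys; the arm did not move.
- The fingers pressed about 4.5 mm off the middle of the tab.
- At the start of the hold the force eased to about 9.5 N, so I pushed slightly harder.
- Forces were read only at the end of moves and at pauses, so brief peaks in between were not seen.

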